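# Reset the microtome's knife-holder carriage to the green index

## Task

On the microtome, swing the orange-knobbed clamp lever right out to free the knife-holder carriage, slide the carriage along its rail until its red pointer lines up with the white line on the green index clip, and swing the lever fully back so that the carriage is clamped there. Leave the other things on the bench where they are.

Things in the scene. Friction and masses are not known exactly. Their poses are not given: they have to be found in the camera images.
- microtome: Cream microtome, fixed. Origin: underside centre of its stage (200 mm in x, 420 in y, top 30 mm up). y is the rail's direction, from the open end (-y) to the specimen clamp (from y = +129 mm, 87 to 143 mm up) and the housing (from y = +200 mm, 250 mm high; x within 125 mm). x points to the side with the index clips, -x to the side with the clamp lever. z up.
- knife_carriage (a joint): Travel of the knife-holder carriage along the rail, m: 0 at the open end, grows towards the specimen clamp, stops at 0.19. Stiff sliding (about 5 N) when free; does not slide while clamped.
- holder_grip (a point): Place to grip the carriage: point in the dark steel holder block on top of it. The block is 60 mm along the microtome's x, 28 mm along its y, 50 mm high; its top is 15 mm above this point, the aluminium saddle (90 x 70 mm) 35 mm below it. Axes as the microtome's; moves with the carriage.
- pointer_tip (a point): Outer tip of the carriage's red pointer, a bar 3 mm wide lying along the microtome's x, just above the stage. Axes as the microtome's; moves with the carriage.
- clamp_lever (a joint): Angle of the clamp lever about its vertical pivot, rad: 0 = clamped (at its stop, arm along the microtome's -y), grows clockwise seen from above to 1.4 = swung right out (arm nearly along -x). It grips the rail below about 0.6 and stays where it is left.
- lever_pivot (a point): On the lever's vertical pivot axis, at the height of its arm (70 mm above the bench). Axes as the microtome's; moves with the carriage.
- lever_knob (a point): Place to grip the lever: on the axis of its upright round orange knob (16 mm diameter), 9 mm below the knob's top, 20.5 mm above the top face of the flat arm (arm 10 mm wide, 7 mm thick). 66 mm from the pivot axis.
- green_mark: Green index clip, fixed on the stage's +x edge, 26 mm in x, 16 mm in y, 8 mm high, a white line along its x in the middle of its top. Origin: underside centre, below the line. Axes as the microtome's. This is the mark to set.
- blue_mark: Blue index clip of the same size and kind, not to be used; the two may be in either order along the rail.
- reagent_jar: Amber jar, 56 mm diameter, 85 mm high, standing loose. Origin: underside centre. Leave alone.
- brush: Small brush lying along its x, 170 mm long, loose. Leave alone.
- cassette_tray: Teal open tray with cassettes, 110 x 80 x 30 mm, loose. Origin: underside centre. Leave alone.

How it is judged:
By the outcome, as a careful person would: the job done as asked, in the order asked, and still so for the second after the job is handed in, with the robot touching nothing.
It also fails if it takes over 72 s, if anything falls off the work surface, if the arm or the gripper's body presses on something with over 40 N, if the wrist force passes 120 N, or if a joint passes its speed limit or range.

## Robot

A 6-joint arm with a two-finger parallel gripper is mounted at the origin on the work surface. World frame = base frame: x ahead of the robot, y to its left, z up, the work surface at z = 0. Lengths are in m, angles in degrees, forces in N, time in s.
With the tool pointing down it reaches from about 0.35 to 0.875 m from the base axis. Payload 4.2 kg.
Tool frame: the origin (TCP) lies on the mounting face of the last link; the fingertips stand 182 mm ahead of it and the grasp point (between the pads) lies 164 mm ahead of it (r.tcp_to_grasp is the distance from the TCP to the grasp point, in m); z points along the fingers, y is the line along which they close (so a half turn about z gives the same grasp; the last joint's range is limited). The gripper opens to 87 mm and grips with 3 to 60 N. Pads are 19 mm wide; open, the fingers measure 117 mm over their backs; the gripper's body (75 mm by 190 mm) begins 51 mm behind the grasp point.
Start: joints at [-62.361, 22.042, 0.453, 0, -68.411, -14.817], TCP at [0.139, -0.609, 0.405] pointing down, gripper open.
Joint ranges: [-179.83, 179.83], [-69.29, 118.12], [-61.27, 80.66], [-181.25, 117.63], [-171.15, -9.14], [-177.46, 177.46]. Speed limits (degrees/s): [159.86, 159.86, 180, 180, 180, 180].

## Interface

Orientations are given as a 3x3 rotation matrix whose columns are the frame's x, y, z axes.
In Python, from station import sense, eyes, r gives the robot as it stands.
- The arm moves only by the tool jog_arm, never from a script. Its argument "increments" is a list of rows, each a list of 4 numbers: the shift along the tool's x, y, z normalised to -1 to 1, where 1 is 0.02 m, then the turn about the tool's z normalised to -1 to 1, where 1 is 0.08 rad. A call has 1 to 10 rows; each row shifts and turns the commanded pose from where the row before left it, along the tool's axes as they then stand; what a row does not reach is not made up. A row lasts 1/10 s, in which the tool goes at most 50 mm and 8.59 degrees, less where a joint would pass 70% of its speed; a pose out of reach is approached as far as the arm can. A call with a number of a shift or a turn outside -1 to 1 is refused whole. A call with a gripper value outside its range is refused whole. "grip" is the finger opening in mm, from 0 to 87, set as the call begins (left out, the last holds). The fingers move at their own pace and stop on an object; the grip force is fixed at half the most. Time passes only in rows, so rows that do not move let the fingers close. It gives the time, the measured TCP pose, the force, the opening and the grip force at its end, in the units of the state.
- sense(): the state, without advancing time (a new reading comes with each control period).
- eyes.capture(name): name is "scene" or "top"; returns the picture (420x560x3 uint8, blue, green, red); there is no depth.
- eyes.get_calibration(name): a dict with "camera_matrix" (3x3 intrinsics, pixels), "R" (3x3) and "t" (3): a world point X has camera coordinates R X + t. Camera axes: x right, y down, z forward; pixel columns grow to the right and rows downward; lengths in m; the calibration is good to about 2 mm. A picture is of the moment at which its call begins. get_calibration takes no time and is no camera call.
- r.finish_job(): hands the job in; it is judged then, once.
Trained networks look in the newest picture that a camera, given by its name, has taken for a name from the list of things; names that differ only in an ending like _2 or _b are one class to them, and where a whole thing is asked for, a point or a joint stands for the part that bears it (a point fixed in the world has none). Each returns a list of dicts, best first, with "conf" (0 to 1); they miss things now and then, are a little off and sometimes report something else, mostly with a low value. They report only what shows in the picture. A call takes as long as a camera call.
- eyes.spot_in(camera, name): "centre" ([x, y, z] in m, in world coordinates, good to about 4 mm: the middle of the surface that is visible of it).
- eyes.outline_of(camera, name): "mask" (420x560 bool, what is visible of it).
The state is a dict: "time_s": time; "joints": joint angles; "joint_velocities": joint speeds; "effort": joint torques, N m; "tcp_pos": TCP position; "ee_rot": TCP orientation; "wrist_force": force on the tool from outside, world axes, zero at the start; "moment": the same for the moment, N m; "gripper_width": opening from 0.0 (shut) to 1.0 (fully open); "gripper_force": force on a finger pad.
Only numpy, scipy, OpenCV 4.12 (cv2) and the standard library are available. Lean on these libraries where they do the work, as an engineer would, in place of code of your own. Each camera call takes 0.05 s, during which the arm holds its last target. There are 200 camera calls.

## Working session

There is one attempt and no reset: what is moved stays moved. The work goes in short steps, Python scripts to look and compute and a tool call to move; the robot and the scene stay as the last step left them, time stands still between calls to the robot, and variables do not carry over. Pictures are saved under pics/ and viewed, at most 11 in all, crops included, and the job is handed in when it is done.

Besides the shell and the picture viewer there is one more tool, called after "Request:" by a JSON object that holds its "fn" and its "kwargs", one argument or row to a line. jog_arm: Moves the arm, as the interface text tells. Its arguments: {"type":"object","properties":{"increments":{"type":"array"},"grip":{"type":"number"}},"required":["increments"]}

```bash
ls; mkdir -p pics
python3 - <<'E'
from station import sense, eyes, r
import cv2,numpy as np
for c in("scene","top"):
    im=eyes.capture(c); cv2.imwrite(f"pics/{c}0.png",im)
    k=eyes.get_calibration(c); print(c,np.round(k["camera_matrix"],1).tolist(),np.round(k["R"],3).tolist(),np.round(k["t"],3).tolist())
    for n in["microtome","holder_grip","pointer_tip","lever_pivot","lever_knob","green_mark","blue_mark","reagent_jar","brush","cassette_tray"]:
        print(n,[(np.round(d["centre"],3).tolist(),round(d["conf"],2)) for d in eyes.spot_in(c,n)[:2]])
s=sense();print(s["time_s"],s["tcp_pos"],np.round(s["ee_rot"],3).tolist(),s["gripper_width"])
E
```

```text
pics
scene [[380.6, 0.0, 279.4], [0.0, 380.6, 202.9], [0.0, 0.0, 1.0]] [[-0.878, 0.479, -0.022], [0.291, 0.496, -0.818], [-0.381, -0.724, -0.575]] [0.537, 0.0, 0.908]
microtome [([0.602, 0.206, 0.127], 0.61)]
holder_grip [([0.564, -0.045, 0.076], 0.68), ([0.662, -0.326, 0.058], 0.37)]
pointer_tip [([0.569, -0.047, 0.076], 0.77)]
lever_pivot [([0.569, -0.05, 0.074], 0.82)]
lever_knob [([0.506, -0.08, 0.076], 0.56)]
green_mark [([0.655, 0.08, 0.042], 0.5)]
blue_mark [([0.658, 0.038, 0.042], 0.63)]
reagent_jar [([0.664, -0.33, 0.06], 0.89), ([0.396, -0.273, 0.017], 0.72)]
brush [([0.441, -0.39, 0.017], 0.61), ([0.564, -0.049, 0.077], 0.42)]
cassette_tray [([0.395, -0.275, 0.018], 0.58)]
top [[479.8, 0.0, 281.8], [0.0, 479.8, 212.5], [0.0, 0.0, 1.0]] [[-0.013, -1.0, -0.001], [-0.993, 0.013, -0.12], [0.12, -0.001, -0.993]] [-0.155, 0.549, 1.071]
microtome [([0.579, 0.223, 0.053], 0.84), ([0.553, -0.062, 0.073], 0.67)]
holder_grip [([0.549, -0.06, 0.075], 0.89)]
pointer_tip [([0.552, -0.062, 0.077], 0.79), ([0.66, 0.077, 0.039], 0.68)]
lever_pivot [([0.552, -0.061, 0.077], 0.74), ([0.66, 0.079, 0.038], 0.43)]
lever_knob [([0.501, -0.07, 0.081], 0.7)]
green_mark []
blue_mark [([0.656, 0.033, 0.037], 0.48)]
reagent_jar [([0.653, -0.348, 0.087], 0.88)]
brush [([0.444, -0.395, 0.016], 0.78)]
cassette_tray [([0.399, -0.27, 0.014], 0.69)]
1.1 [ 0.13873623 -0.60937377  0.40478934] [[-0.975, -0.222, 0.0], [-0.222, 0.975, -0.0], [-0.0, -0.0, -1.0]] 0.998447174788374
```

View pictures.

Run:
```python
import cv2
a=cv2.imread("pics/top0.png")[80:300,190:400]; cv2.imwrite("pics/t1.png",cv2.resize(a,None,fx=2.7,fy=2.7,interpolation=cv2.INTER_CUBIC))
a=cv2.imread("pics/scene0.png")[110:310,130:390]; cv2.imwrite("pics/s1.png",cv2.resize(a,None,fx=3,fy=3,interpolation=cv2.INTER_CUBIC))
```

```text
(no output)
```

View pics/t1.png

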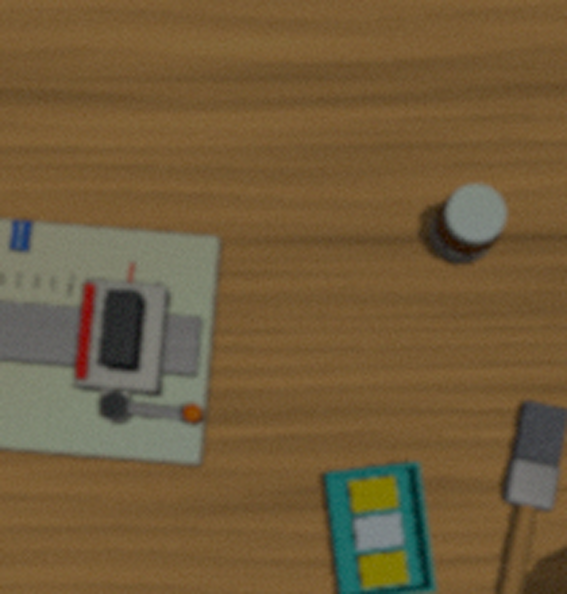

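View pics/s1.png

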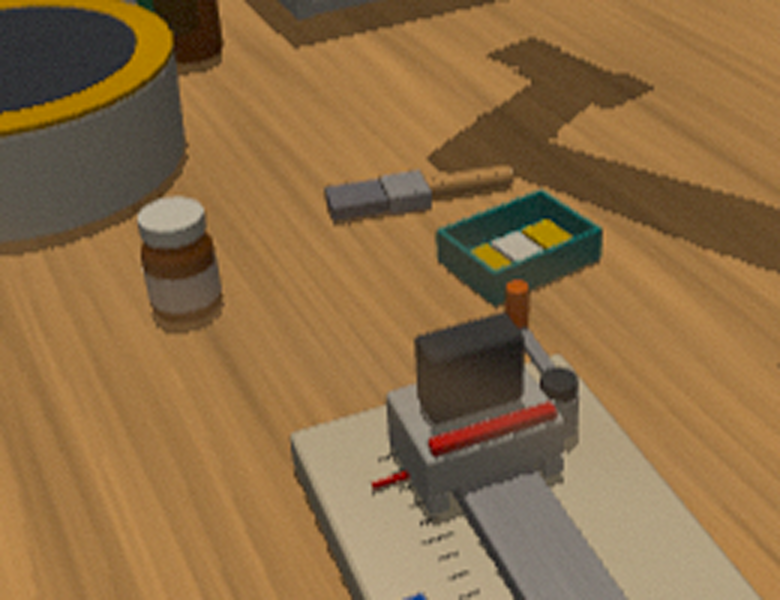

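View pics/scene0.png

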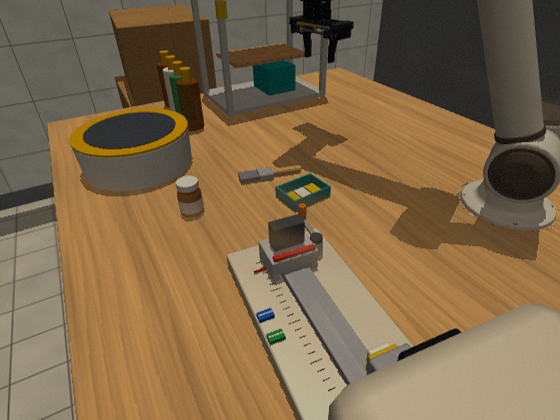

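The top crop shows the carriage at the open end, with the knob at crop (191,412), the pivot at (115,405), the red pointer tip at (133,263) and the blue clip at (20,236). The scene view shows blue at (265,314), then green at (276,336) further along the rail.

```bash
cat > h.py <<'E'
from station import sense, eyes, r
import cv2,numpy as np
K={c:eyes.get_calibration(c) for c in("scene","top")}
def ray(c,uv):
    k=K[c];R=np.array(k["R"]);d=R.T@np.linalg.solve(np.array(k["camera_matrix"]),[uv[0],uv[1],1.]);return -R.T@np.array(k["t"]),d
def onz(c,uv,z): o,d=ray(c,uv);return o+d*(z-o[2])/d[2]
def tri(a,b):
    (o,d),(p,e)=ray("top",a),ray("scene",b)
    s=np.linalg.lstsq(np.c_[d,-e],p-o,rcond=None)[0];x,y=o+d*s[0],p+e*s[1]
    return (x+y)/2,np.linalg.norm(x-y)
def proj(c,X): k=K[c];q=np.array(k["camera_matrix"])@(np.array(k["R"])@X+np.array(k["t"]));return q[:2]/q[2]
def blobs(im,lo,hi,amin=4):
    hsv=cv2.cvtColor(im,cv2.COLOR_BGR2HSV);m=cv2.inRange(hsv,lo,hi)
    n,l,s,c=cv2.connectedComponentsWithStats(m);return [(np.round(c[i],1).tolist(),s[i].tolist()) for i in range(1,n) if s[i][4]>=amin]
E
python3 - <<'E'
from h import *
for c in("top","scene"):
    im=cv2.imread(f"pics/{c}0.png")
    for n,lo,hi in[("red",(0,170,90),(4,255,255)),("red2",(175,150,80),(180,255,255)),("orange",(5,190,120),(13,255,255)),("green",(50,120,40),(80,255,255)),("blue",(105,140,50),(125,255,255))]:
        print(c,n,[b for b in blobs(im,lo,hi) if b[1][4]<400][:8])
t=lambda u,v:(190+u/2.7,80+v/2.7)
s=lambda u,v:(130+u/3,110+v/3)
P=lambda n,x:print(n,np.round(x[0],4),round(x[1],4))
P("knobtop",tri(t(191,412),s(517,287)))
P("pivot",tri(t(115,403),s(558,378)))
P("ptr",tri(t(133,263),s(373,486)))
P("holder TL",tri(t(142,294),s(417,337)))
A=onz("top",t(220,237),.03);B=onz("top",t(202,463),.03);print("corners",A,B,np.linalg.norm(A-B))
P("cornerA",tri(t(220,237),s(292,436)))
a=cv2.imread("pics/top0.png")[130:270,60:280]; cv2.imwrite("pics/t2.png",cv2.resize(a,None,fx=3.6,fy=3.6,interpolation=cv2.INTER_CUBIC))
E
```

```text
top red [([221.0, 202.6], [218, 186, 7, 34, 95])]
top red2 []
top orange []
top green [([180.1, 165.7], [179, 161, 3, 10, 18]), ([176.3, 167.5], [176, 166, 2, 4, 6])]
top blue [([195.1, 166.5], [195, 163, 2, 8, 8]), ([198.9, 167.1], [198, 163, 3, 9, 17])]
scene red [([291.6, 252.2], [273, 245, 42, 15, 157]), ([259.5, 269.5], [254, 267, 11, 6, 21])]
scene red2 []
scene orange [([302.0, 205.5], [299, 204, 7, 4, 22])]
scene green [([174.9, 90.6], [170, 74, 11, 39, 172]), ([275.4, 336.7], [267, 329, 18, 15, 129])]
scene blue [([264.9, 315.4], [257, 309, 17, 13, 109])]
knobtop [ 0.4955 -0.1162  0.0993] 0.0008
pivot [ 0.5051 -0.0524  0.0725] 0.0025
ptr [ 0.6297 -0.0639  0.0309] 0.0019
holder TL [ 0.5876 -0.079   0.1193] 0.0012
corners [ 0.65263546 -0.13953311  0.03      ] [ 0.45793548 -0.12236124  0.03      ] 0.19545576709100693
cornerA [ 0.6533 -0.1389  0.0226] 0.0021
```

View pics/t2.png

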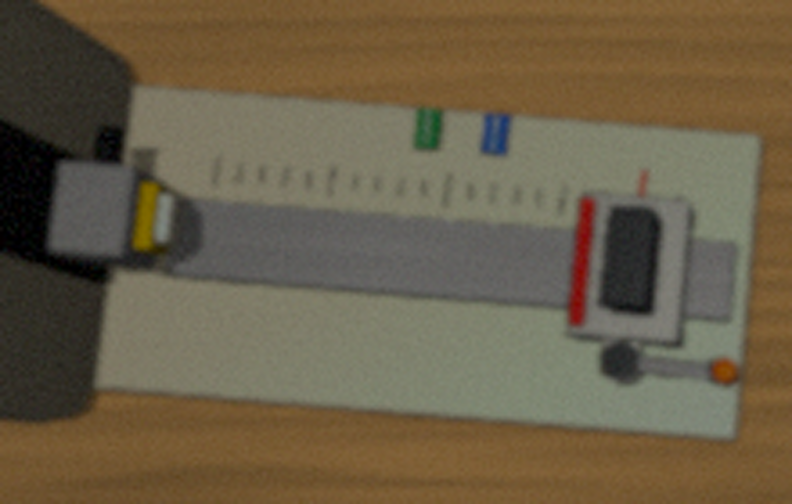

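```bash
cat >> h.py <<'E'
def wcen(im,win,ch):
    x0,x1,y0,y1=win;a=im[y0:y1,x0:x1].astype(float);o=[i for i in range(3) if i!=ch]
    w=np.clip(a[...,ch]-a[...,o].max(2)-12,0,None);ys,xs=np.mgrid[y0:y1,x0:x1]
    return np.array([(w*xs).sum(),(w*ys).sum()])/w.sum(),w
def whiteline(im,win):   # returns centre of bright line by detrended brightness along columns
    x0,x1,y0,y1=win;return np.round(im[y0:y1,x0:x1].astype(float).mean(2))
E
python3 - <<'E'
from h import *
t=lambda u,v:(60+u/3.6,130+v/3.6)
c=[onz("top",t(*p),.03) for p in[(138,88),(760,134),(737,438),(97,388)]]
ang=lambda v:np.degrees(np.arctan2(v[1],v[0]))
print(np.round(c,4).tolist());print("y dirs",ang(c[0]-c[1]),ang(c[3]-c[2]),"x dir",ang(c[1]-c[2]))
yv=(c[0]-c[1])/np.linalg.norm(c[0]-c[1]);
im=cv2.imread("pics/top0.png")
g,w=wcen(im,(172,186,156,176),1);b,_=wcen(im,(190,204,156,178),0);p,wp=wcen(im,(232,246,174,186),2)
print(g,b,p);G=onz("top",g,.038);B=onz("top",b,.038);Pp=onz("top",p,.032)
print(G,B,Pp,"d",(G-Pp)[:2]@yv[:2]/np.linalg.norm(yv[:2]));print(np.round(wp).astype(int))
print("rows green",im[156:176,170:188,1])
E
```

```text
[[0.6896, 0.2658, 0.03], [0.654, -0.1387, 0.03], [0.4575, -0.1221, 0.03], [0.4944, 0.2854, 0.03]]
y dirs 84.96300515697395 84.8261803720753 x dir -4.811274751222616
[178.48022599 165.45621469] [197.39452055 166.79794521] [238.08888889 180.46984127]
[0.65912559 0.07591699 0.038     ] [0.65539622 0.03202234 0.038     ] [ 0.62315419 -0.06171952  0.032     ] d 0.14026324331618598
[[ 0  0  0  0  0  0  0  0  0  0  0  0  0  0]
 [ 0  0  0  0  0  0  0  0  0  0  0  0  0  0]
 [ 0  0  0  0  0  0  0  0  0  0  0  0  0  0]
 [ 0  0  0  0  0  0  9  7  0  0  0  0  0  0]
 [ 0  0  0  0  0  0 20 18  0  0  0  0  0  0]
 [ 0  0  0  0  0  6 28 20  0  0  0  0  0  0]
 [ 0  0  0  0  0  9 29 18  0  0  0  0  0  0]
 [ 0  0  0  0  0  9 27  9  0  0  0  0  0  0]
 [ 0  0  0  0  0 15 27  9  0  0  0  0  0  0]
 [ 0  0  0  0  0 12 25  4  0  0  0  0  0  0]
 [ 0  0  0  0  0  6  8  0  0  0  0  0  0  0]
 [ 0  0  0  0  0  0  0  0  0  0  0  0  0  0]]
rows green [[ 87  93  90  86  88  89  91  91  90  88  90  88  91  91  94  90  90  90]
 [ 84  90  90  92  90  90  92  90  92  92  92  89  93  92  90  89  90  93]
 [ 92  90  91  90  
[... 631 characters left out ...]
 82 107 119 123 126 124]
 [124 126 126 123 112  96  89  91  91  91  84  81  92 114 121 128 126 127]
 [120 126 125 121 112  94  91  93  91  91  79  77  93 114 126 126 125 124]
 [124 124 123 122 111  93  87  87  92  90  80  75  93 112 124 128 127 127]
 [125 123 125 124 112  91  88  85  82  86  78  80 105 119 132 128 128 126]
 [120 123 126 121 116 101  91  87  87  84  83  90 104 118 125 123 126 128]
 [125 125 126 123 119 117 116 112 114 108 114 115 124 125 124 125 124 129]
 [124 127 126 126 128 128 126 127 124 123 127 123 130 127 125 128 128 122]
 [128 125 126 126 127 128 129 126 129 126 126 127 123 125 125 127 122 127]
 [123 125 126 124 127 127 126 124 123 125 127 126 128 125 126 126 126 127]]
```

Request:
{"fn": "jog_arm", "kwargs": {
  "increments": [
    [0,0,0,-1],
    [0,0,0,-1],
    [0,0,0,-1],
    [0,0,0,-1],
    [0,0,0,-1],
    [0,0,0,-1],
    [0,0,0,-1],
    [0,0,0,-1],
    [0,0,0,-1],
    [0,0,0,-1]
  ],
  "grip": 45
}}

```text
time_s: 2.1
tcp_pos: [0.1387, -0.6094, 0.4048]
ee_rot: [[-0.517, -0.856, -0.0], [-0.856, 0.517, -0.0], [0.0, -0.0, -1.0]]
wrist_force: [-0.6, -0.0, -1.0]
gripper_width: 0.515
gripper_force: 0.0
```

Request:
{"fn": "jog_arm", "kwargs": {
  "increments": [
    [0,0,0,-1],
    [0,0,0,-1],
    [0,0,0,-1],
    [0,0,0,-1],
    [0,0,0,-1],
    [0,0,0,-0.73],
    [0,0,0,0]
  ]
}}

```text
time_s: 2.8
tcp_pos: [0.1388, -0.6094, 0.4047]
ee_rot: [[-0.089, -0.996, -0.0], [-0.996, 0.089, -0.0], [0.0, 0.0, -1.0]]
wrist_force: [-0.0, -0.8, -0.1]
gripper_width: 0.518
gripper_force: 0.0
```

```bash
cat >> h.py <<'E'
YD=np.array([np.cos(np.radians(84.9)),np.sin(np.radians(84.9)),0]);XD=np.array([YD[1],-YD[0],0])
def to(x,y,zg):   # needed shift of grasp point, in tool axes, in units of 20 mm
    s=sense();R=np.array(s["ee_rot"]);p=np.array(s["tcp_pos"]);g=p+R[:,2]*r.tcp_to_grasp
    psi=np.degrees(np.arctan2(R[1,0],R[0,0]))
    print("t",round(s["time_s"],2),"grasp",np.round(g,4),"psi",round(psi,2),"units",np.round(R.T@(np.array([x,y,zg])-g)/.02,3),"F",np.round(s["wrist_force"],1),"w",round(s["gripper_width"]*87,1))
E
python3 -c "
from h import *
to(.4955,-.1162,.125)"
```

```text
t 2.8 grasp [ 0.1388 -0.6094  0.2412] psi -95.08 units [-26.142 -15.584   5.812] F [-0.  -0.8 -0.1] w 45.1
```

Request:
{"fn": "jog_arm", "kwargs": {
  "increments": [
    [-1,-0.6,0,0],
    [-1,-0.6,0,0],
    [-1,-0.6,0,0],
    [-1,-0.6,0,0],
    [-1,-0.6,0,0],
    [-1,-0.6,0,0],
    [-1,-0.6,0,0],
    [-1,-0.6,0,0],
    [-1,-0.6,0,0],
    [-1,-0.6,0,0]
  ]
}}

```text
time_s: 3.8
tcp_pos: [0.2764, -0.42, 0.4049]
ee_rot: [[-0.09, -0.996, 0.0], [-0.996, 0.09, -0.0], [0.0, -0.0, -1.0]]
wrist_force: [-0.3, -0.1, 0.4]
gripper_width: 0.516
gripper_force: 0.0
```

Request:
{"fn": "jog_arm", "kwargs": {
  "increments": [
    [-1,-0.6,0,0],
    [-1,-0.6,0,0],
    [-1,-0.6,0,0],
    [-1,-0.6,0,0],
    [-1,-0.6,0,0],
    [-1,-0.6,0,0],
    [-1,-0.6,0,0],
    [-1,-0.6,0,0],
    [-1,-0.6,0,0],
    [-1,-0.6,0,0]
  ]
}}

```text
time_s: 4.8
tcp_pos: [0.4136, -0.2313, 0.405]
ee_rot: [[-0.09, -0.996, 0.001], [-0.996, 0.09, -0.0], [0.0, -0.001, -1.0]]
wrist_force: [0.7, -0.4, -0.3]
gripper_width: 0.516
gripper_force: 0.0
```

Request:
{"fn": "jog_arm", "kwargs": {
  "increments": [
    [-1,-0.6,0.5,0],
    [-1,-0.6,0.5,0],
    [-1,-0.6,0.5,0],
    [-1,-0.6,0.5,0],
    [-1,-0.6,0.5,0],
    [-1,-0.6,0.5,0],
    [0,0,0.5,0],
    [0,0,0.5,0],
    [0,0,0,0]
  ]
}}

```text
time_s: 5.7
tcp_pos: [0.4946, -0.1194, 0.3232]
ee_rot: [[-0.09, -0.996, -0.004], [-0.996, 0.09, 0.0], [0.0, 0.004, -1.0]]
wrist_force: [0.2, -0.1, 0.2]
gripper_width: 0.516
gripper_force: 0.0
```

Run:
```python
from h import *
to(.4955,-.1162,.096)
a=eyes.capture("scene")[90:330,190:400];b=eyes.capture("top")[150:300,160:330]
cv2.imwrite("pics/m1.png",np.hstack([cv2.resize(a,(420,480)),cv2.resize(b,(380,480))]))
```

```text
t 5.7 grasp [ 0.494  -0.1194  0.1597] psi -95.15 units [-0.167 -0.073  3.185] F [ 0.2 -0.1  0.2] w 44.9
```

View pics/m1.png

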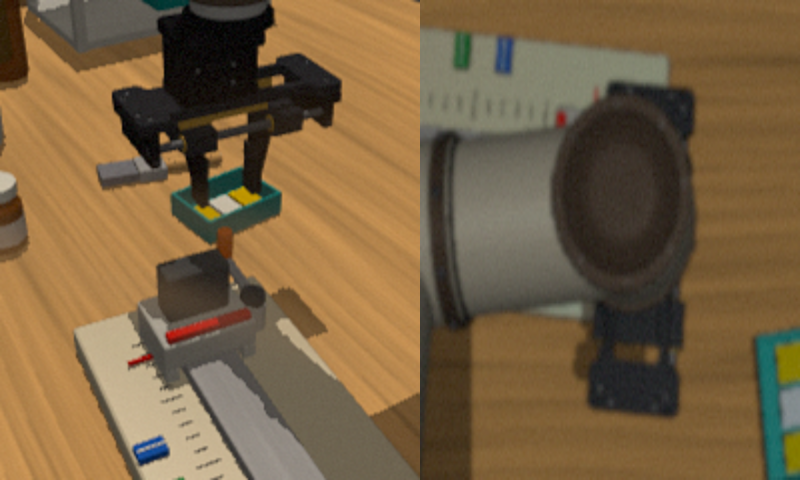

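The fingers straddle the orange knob (left half, about (225,240)), so I can go down and close.

Request:
{"fn": "jog_arm", "kwargs": {
  "increments": [
    [-0.1,-0.07,0.6,0],
    [-0.06,0,0.6,0],
    [0,0,0.6,0],
    [0,0,0.6,0],
    [0,0,0.5,0],
    [0,0,0.28,0],
    [0,0,0,0]
  ]
}}

```text
time_s: 6.5
tcp_pos: [0.497, -0.116, 0.2601]
ee_rot: [[-0.089, -0.996, -0.002], [-0.996, 0.089, -0.0], [0.0, 0.002, -1.0]]
wrist_force: [-1.3, -0.3, 0.6]
gripper_width: 0.514
gripper_force: 0.0
```

Request:
{"fn": "jog_arm", "kwargs": {
  "increments": [
    [0,0,0,0],
    [0,0,0,0],
    [0,0,0,0],
    [0,0,0,0],
    [0,0,0,0],
    [0,0,0,0]
  ],
  "grip": 0
}}

```text
time_s: 7.1
tcp_pos: [0.4971, -0.116, 0.2614]
ee_rot: [[-0.088, -0.996, -0.0], [-0.996, 0.088, -0.0], [0.0, 0.0, -1.0]]
wrist_force: [-2.1, 0.5, 3.0]
gripper_width: 0.175
gripper_force: 30.0
```

Run:
```python
from h import *
to(.4955,-.1162,.096)
```

```text
t 7.1 grasp [ 0.497  -0.116   0.0979] psi -95.08 units [0.017 0.076 0.096] F [-2.1  0.5  3. ] w 15.3
```

Request:
{"fn": "jog_arm", "kwargs": {
  "increments": [
    [-0.01,0.264,0,1],
    [-0.01,0.264,0,1],
    [-0.01,0.264,0,1],
    [-0.01,0.264,0,1],
    [-0.01,0.264,0,1],
    [-0.01,0.264,0,1],
    [-0.01,0.264,0,1],
    [-0.01,0.264,0,1],
    [0,0,0,0]
  ]
}}

```text
time_s: 8.0
tcp_pos: [0.4597, -0.0987, 0.2614]
ee_rot: [[-0.666, -0.746, 0.004], [-0.746, 0.666, 0.001], [-0.004, -0.002, -1.0]]
wrist_force: [1.8, 5.5, -1.3]
gripper_width: 0.178
gripper_force: 30.0
```

Request:
{"fn": "jog_arm", "kwargs": {
  "increments": [
    [-0.01,0.264,0,1],
    [-0.01,0.264,0,1],
    [-0.01,0.264,0,1],
    [-0.01,0.264,0,1],
    [-0.01,0.264,0,1],
    [-0.01,0.264,0,1],
    [-0.01,0.264,0,1],
    [-0.01,0.264,0,1],
    [-0.01,0.264,0,1],
    [0,0,0,0]
  ]
}}

```text
time_s: 9.0
tcp_pos: [0.4393, -0.0573, 0.2616]
ee_rot: [[-0.992, -0.123, 0.007], [-0.123, 0.992, 0.002], [-0.008, 0.001, -1.0]]
wrist_force: [4.9, 3.5, -5.3]
gripper_width: 0.176
gripper_force: 30.0
```

Request:
{"fn": "jog_arm", "kwargs": {
  "increments": [
    [0,0.18,0,0.5],
    [0,0.12,0,0.2],
    [0,0,0,0],
    [0,0,0,0]
  ]
}}

```text
time_s: 9.4
tcp_pos: [0.4393, -0.0521, 0.2616]
ee_rot: [[-0.998, -0.069, 0.009], [-0.069, 0.998, 0.0], [-0.009, -0.0, -1.0]]
wrist_force: [8.4, -3.6, -7.9]
gripper_width: 0.177
gripper_force: 30.0
```

Request:
{"fn": "jog_arm", "kwargs": {
  "increments": [
    [0,0,0,0],
    [0,0,0,0],
    [0,0,0,0],
    [0,0,-0.5,0],
    [0,0,-1,0],
    [0,0,-1,0],
    [0,0,-1,1],
    [0,0,0,1],
    [0,0,0,0]
  ],
  "grip": 55
}}

```text
time_s: 10.3
tcp_pos: [0.4365, -0.0524, 0.3325]
ee_rot: [[-0.996, 0.093, 0.002], [0.093, 0.996, 0.001], [-0.002, 0.001, -1.0]]
wrist_force: [-0.8, 0.2, -0.4]
gripper_width: 0.627
gripper_force: 0.0
```

Run:
```python
from h import *
t=lambda u,v:(60+u/3.6,130+v/3.6)
h=onz("top",t(631,259),.119);print(h)
a=eyes.capture("scene");print([np.round(d["centre"],3) for d in eyes.spot_in("scene","lever_knob")])
to(h[0],h[1],.11)
cv2.imwrite("pics/m2.png",cv2.resize(a[110:310,180:390],None,fx=2.8,fy=2.8))
```

```text
[ 0.56025923 -0.06358892  0.119     ]
[array([ 0.465, -0.048,  0.078])]
t 10.4 grasp [ 0.4363 -0.0524  0.1679] psi 174.72 units [-6.221  0.014  2.893] F [ 0.2 -0.9 -0.5] w 54.7
```

View pics/m2.png

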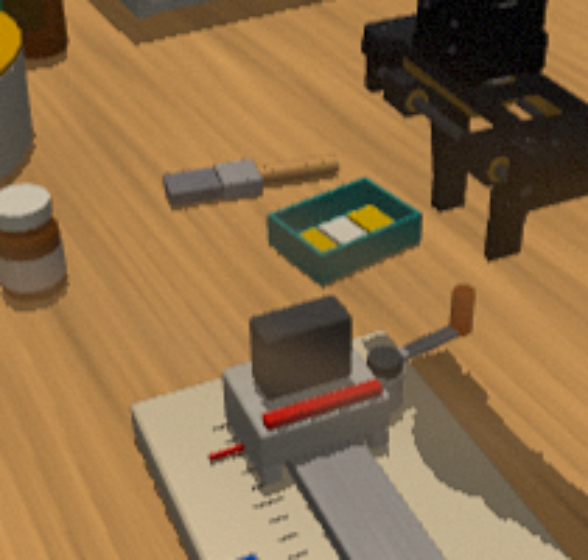

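The lever is swung right out, with its knob at (462,310) on the robot side. Next is the holder block.

Request:
{"fn": "jog_arm", "kwargs": {
  "increments": [
    [-1,0,0,0],
    [-1,0,0,0],
    [-1,0,0,0],
    [-1,0,0,0],
    [-1,0,0,0],
    [-0.8,0,0,0],
    [-0.4,0,0,0],
    [0,0,0,0]
  ]
}}

```text
time_s: 11.2
tcp_pos: [0.5606, -0.0641, 0.3304]
ee_rot: [[-0.996, 0.093, -0.001], [0.093, 0.996, -0.0], [0.001, -0.0, -1.0]]
wrist_force: [-0.6, -0.3, -0.2]
gripper_width: 0.637
gripper_force: 0.0
```

Request:
{"fn": "jog_arm", "kwargs": {
  "increments": [
    [0,0,0.6,0],
    [0,0,0.6,0],
    [0,0,0.6,0],
    [0,0,0.6,0],
    [0,0,0.5,0],
    [0,0,0,0]
  ]
}}

```text
time_s: 11.8
tcp_pos: [0.5595, -0.0641, 0.2711]
ee_rot: [[-0.996, 0.094, -0.004], [0.094, 0.996, -0.0], [0.004, -0.001, -1.0]]
wrist_force: [-0.1, 0.0, -0.5]
gripper_width: 0.631
gripper_force: 0.0
```

Request:
{"fn": "jog_arm", "kwargs": {
  "increments": [
    [0,0,0,0],
    [0,0,0,0],
    [0,0,0,0],
    [0,0,0,0],
    [0,0,0,0],
    [0,0,0,0]
  ],
  "grip": 0
}}

```text
time_s: 12.4
tcp_pos: [0.5604, -0.0633, 0.2738]
ee_rot: [[-0.996, 0.093, 0.002], [0.093, 0.996, 0.001], [-0.002, 0.001, -1.0]]
wrist_force: [0.5, 5.8, 1.8]
gripper_width: 0.316
gripper_force: 30.0
```

Run:
```python
from h import *
to(.5603,-.0636,.11)
```

```text
t 12.4 grasp [ 0.5607 -0.0631  0.1103] psi 174.64 units [ 0.019 -0.026  0.013] F [0.5 5.8 1.8] w 27.5
```

Request:
{"fn": "jog_arm", "kwargs": {
  "increments": [
    [0,0.3,0,0],
    [0,0.5,0,0],
    [0,0.5,0,0],
    [0,0.5,0,0],
    [0,0.5,0,0],
    [0,0.5,0,0],
    [0,0.5,0,0],
    [0,0.5,0,0],
    [0.01,0.5,0,0],
    [0,0,0,0]
  ]
}}

```text
time_s: 13.4
tcp_pos: [0.5684, 0.0219, 0.2738]
ee_rot: [[-0.996, 0.093, 0.002], [0.093, 0.996, -0.0], [-0.002, -0.0, -1.0]]
wrist_force: [-0.1, 0.6, 1.9]
gripper_width: 0.32
gripper_force: 30.0
```

Request:
{"fn": "jog_arm", "kwargs": {
  "increments": [
    [0,0.5,0,0],
    [0.01,0.5,0,0],
    [0,0.5,0,0],
    [0,0.5,0,0],
    [0.01,0.4,0,0],
    [0,0.2,0,0],
    [0,0.1,0,0],
    [0,0,0,0],
    [0,0,0,0]
  ]
}}

```text
time_s: 14.3
tcp_pos: [0.5733, 0.0749, 0.2738]
ee_rot: [[-0.996, 0.094, 0.002], [0.094, 0.996, -0.0], [-0.002, -0.0, -1.0]]
wrist_force: [3.4, -3.2, 1.6]
gripper_width: 0.321
gripper_force: 30.0
```

Run:
```python
from h import *
to(.5607+.1403*YD[0],-.0631+.1403*YD[1],.1103)
a=eyes.capture("scene");b=eyes.capture("top");cv2.imwrite("pics/sc3.png",a);cv2.imwrite("pics/to3.png",b)
print("scene spot g",[np.round(d["centre"],3) for d in eyes.spot_in("scene","green_mark")])
a=a[310:370,230:310];b=b[140:200,150:230]
cv2.imwrite("pics/m3.png",np.hstack([cv2.resize(x,(400,300),interpolation=cv2.INTER_CUBIC) for x in(a,b)]))
```

```text
t 14.3 grasp [0.5736 0.0748 0.1103] psi 174.63 units [ 0.032  0.088 -0.002] F [ 3.4 -3.2  1.6] w 27.9
scene spot g [array([0.658, 0.078, 0.037])]
```

View pics/m3.png

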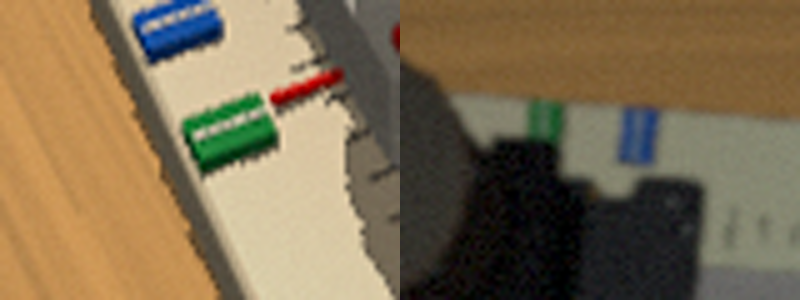

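```bash
cat >> h.py <<'E'
def white(im,win):
    x0,x1,y0,y1=win;a=im[y0:y1,x0:x1].astype(float).min(2);w=a-0
    return w
def S(c,uv,z): P=onz(c,uv,z);return round(float(P@YD)*1e3,2),round(float(P@XD)*1e3,1)
E
python3 - <<'E'
from h import *
s0,t0,s3=[cv2.imread(f"pics/{n}.png") for n in("scene0","top0","sc3")]
p0,_=wcen(s0,(252,266,264,276),2);p3,w=wcen(s3,(283,299,322,332),2);pt,_=wcen(t0,(232,246,174,186),2)
g,_=wcen(t0,(172,186,156,176),1)
sc=lambda u,v:(230+u/5-.4,310+v/5-.4)
gl=[sc(193,138),sc(228,125.5),sc(262,113)]
print("scene px",p0,p3)
for q in gl: print("line scene",S("scene",q,.038))
print("line top",S("top",g,.038))
for z in(.031,.033,.035): print(z,"ptr0 scene",S("scene",p0,z),"top",S("top",pt,z),"ptr3 scene",S("scene",p3,z))
print(np.round(w).astype(int))
E
```

```text
scene px [259.29882006 269.40855457] [290.32697595 326.87646048]
line scene (136.16, 662.7)
line scene (136.48, 651.3)
line scene (136.68, 640.1)
line top (134.21, 649.8)
0.031 ptr0 scene (-9.42, 621.5) top (-5.97, 626.4) ptr3 scene (128.4, 622.3)
0.033 ptr0 scene (-7.5, 622.1) top (-6.19, 626.0) ptr3 scene (129.76, 622.9)
0.035 ptr0 scene (-5.59, 622.7) top (-6.4, 625.6) ptr3 scene (131.13, 623.6)
[[  9   7  10   7   7   9   7   5   5   0   0   0   0   0   0   0]
 [  8   8   9   7   7   1   0   0   2   5   1   0   0  19  28  14]
 [  9   8   9   9   8   4   2   6   4   4  44  49  87  64  79  47]
 [  9   8   8   9   7   4   1   6  40  62 124 137 151 116  88  49]
 [  8   6   5   3   6  44  55  61 127 190 159 137 103  97  44  26]
 [  5   5  43  40  63 125 158 161 154 136  85  36  39  11   8   3]
 [ 10  66 125 121 155 155 131 103 103  35   9  16   8   0   0   0]
 [  9 157 159 133 102  99  39  37   7   5   0   2   4   0   0   0]
 [  9  63  99  62  39  11   6   5   5   5   7   8   0   5   4   0]
 [ 10  18  15  13   6   0   4   7   7   8   9   9   4   9   9   4]]
```

Request:
{"fn": "jog_arm", "kwargs": {
  "increments": [
    [0,0.08,0,0],
    [0,0.08,0,0],
    [0,0,0,0],
    [0,0,0,0]
  ]
}}

```text
time_s: 14.85
tcp_pos: [0.5736, 0.078, 0.2738]
ee_rot: [[-0.996, 0.094, 0.002], [0.094, 0.996, -0.0], [-0.002, -0.0, -1.0]]
wrist_force: [3.8, -4.5, 2.0]
gripper_width: 0.316
gripper_force: 30.0
```

Request:
{"fn": "jog_arm", "kwargs": {
  "increments": [
    [0,0,0,0],
    [0,0,0,0],
    [0,0,0,0],
    [0,0,-0.5,0],
    [0,0,-1,0],
    [0,0,-1,0],
    [0,0,-0.5,0],
    [0,0,0,0]
  ],
  "grip": 50
}}

```text
time_s: 15.65
tcp_pos: [0.5732, 0.0788, 0.3351]
ee_rot: [[-0.996, 0.093, 0.004], [0.093, 0.996, 0.002], [-0.004, 0.002, -1.0]]
wrist_force: [-0.5, 0.5, -0.8]
gripper_width: 0.573
gripper_force: 0.0
```

Request:
{"fn": "jog_arm", "kwargs": {
  "increments": [
    [1,-1,0,0],
    [1,-1,0,0],
    [1,-1,0,0],
    [1,-1,0,0],
    [0,-1,0,0],
    [0,-1,0,0],
    [0,-1,0,0],
    [0,-1,0,0],
    [0,-1,0,0],
    [0,0,0,0]
  ]
}}

```text
time_s: 16.65
tcp_pos: [0.4758, -0.0945, 0.3321]
ee_rot: [[-0.995, 0.097, -0.002], [0.097, 0.995, -0.0], [0.002, -0.0, -1.0]]
wrist_force: [-0.9, 0.2, -0.1]
gripper_width: 0.576
gripper_force: 0.0
```

Run:
```python
from h import *
to(.5607+.1403*YD[0],-.0631+.1403*YD[1],.1103)
A=eyes.capture("scene");B=sum(eyes.capture("top").astype(float) for _ in range(6))/6
B=B.astype(np.uint8);cv2.imwrite("pics/sc4.png",A);cv2.imwrite("pics/to4.png",B)
a=A[310:370,230:310];b=B[140:200,150:230]
cv2.imwrite("pics/m4.png",np.hstack([cv2.resize(x,(400,300),interpolation=cv2.INTER_CUBIC) for x in(a,b)]))
```

```text
t 16.65 grasp [ 0.4754 -0.0945  0.1686] psi 174.46 units [-4.049  8.991  2.905] F [-0.9  0.2 -0.1] w 50.1
```

View pics/m4.png

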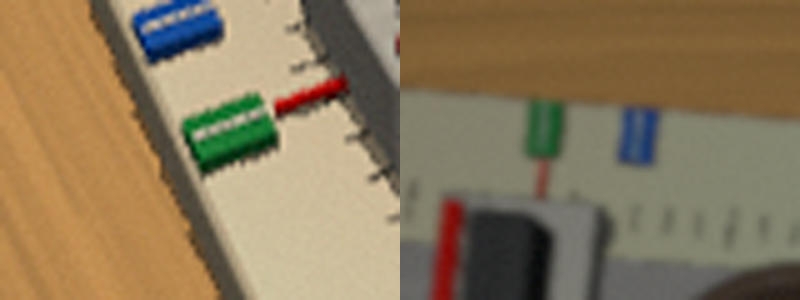

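Run:
```python
from h import *
B=cv2.imread("pics/to4.png");A=cv2.imread("pics/sc4.png")
g,_=wcen(B,(172,186,156,173),1);p,w=wcen(B,(174,184,170,181),2);b,_=wcen(B,(190,204,156,178),0)
print(g,p,b);print(np.round(w).astype(int))
print("line",S("top",g,.038),"blue",S("top",b,.038),"ptr",S("top",p,.032),S("top",p,.035))
# line fit of dark clip columns: per-row centroid of green and pointer
for y in range(158,180):
    a=B[y,168:192].astype(float);gw=np.clip(a[:,1]-a[:,[0,2]].max(1)-8,0,None);rw=np.clip(a[:,2]-a[:,:2].max(1)-12,0,None);x=np.arange(168,192)
    print(y,*[round((w*x).sum()/w.sum(),2) if w.sum()>15 else None for w in(gw,rw)])
p3,_=wcen(A,(284,300,324,334),2)
print("scene ptr",p3,[S("scene",p3,z) for z in(.033,.035)])
```

```text
[178.47697368 165.44736842] [177.95945946 175.23423423] [197.41624041 166.82225064]
[[ 0  0  0  0  0  0  0  0  0  0]
 [ 0  0  0  0  0  0  0  0  0  0]
 [ 0  0  0  7 21 12  0  0  0  0]
 [ 0  0  0 12 33 20  0  0  0  0]
 [ 0  0  0 15 35 20  0  0  0  0]
 [ 0  0  0 15 36 18  0  0  0  0]
 [ 0  0  0 18 35 14  0  0  0  0]
 [ 0  0  0 21 33  9  0  0  0  0]
 [ 0  0  0 18 27  4  0  0  0  0]
 [ 0  0  0  9 12  0  0  0  0  0]
 [ 0  0  0  0  0  0  0  0  0  0]]
line (134.22, 649.8) blue (90.1, 649.9) ptr (134.47, 627.8) (133.76, 627.3)
158 None 180.26
159 None 184.33
160 178.15 188.33
161 178.79 None
162 178.78 None
163 178.74 None
164 178.69 None
165 178.65 None
166 178.44 None
167 178.26 None
168 178.15 None
169 178.1 None
170 178.06 None
171 None None
172 None 178.12
173 None 178.12
174 None 178.07
175 None 178.04
176 None 177.94
177 None 177.81
178 None 177.71
179 None 177.57
scene ptr [291.38949595 328.44095876] [(133.07, 622.6), (134.42, 623.3)]
```

Run:
```python
from h import *
B=sum(eyes.capture("top").astype(float) for _ in range(16))/16
A=sum(eyes.capture("scene").astype(float) for _ in range(16))/16
np.save("B.npy",B);np.save("A.npy",A)
print("top red channel");print(np.round(B[160:172,172:186,2]).astype(int))
print("scene red");print(np.round(A[328:346,266:300,2]).astype(int))
```

```text
top red channel
[[125 124 118 102  78  70  80  83  77  77  89 104 113 116]
 [131 131 123  98  61  51  66  63  46  43  68 103 120 123]
 [133 131 123  95  56  47  68  61  36  28  62 105 126 132]
 [132 132 122  93  53  47  68  62  36  26  64 105 128 132]
 [132 131 121  92  54  49  70  64  36  26  63 106 128 132]
 [132 132 122  90  50  49  70  63  34  30  66 107 127 133]
 [132 131 118  84  48  52  67  58  35  36  74 110 128 132]
 [132 127 111  78  46  52  63  53  32  44  82 115 128 132]
 [131 127 108  73  47  53  59  47  30  48  87 117 131 132]
 [133 126 107  71  45  51  53  40  27  52  93 119 131 133]
 [132 126 108  76  51  49  50  41  37  63 101 125 132 133]
 [132 130 120 102  85  79  77  72  72  88 114 128 132 133]]
scene red
[[206 205 205 206 206 206 206 206 207 208 210 212 211 163 164 149 212 207
  206 206 204 205 201 198 196 194 165 166 142 111  98  77  70  58]
 [206 206 205 206 206 206 207 209 211 211 184 168 143  70  72  48 171 210
  206 202 201 199 197 191 164 142 111 112  88  61  50  57  54  84]
 [206 206 206 207 207 210 212 211 163 144 105  75  11  14  13  19  94 212
  189 197
[... 1473 characters left out ...]
 173  75   3  26  22  15   8   3   6   4   5  47  84  89 100 181 180
  213 209 207 205 206 205 206 205 206 205 206 207 206 206 206 206]
 [114 168 148  76   8   7   4   3   5  39  62 165 100 182 178 179 213 208
  207 207 206 205 205 205 205 205 205 205 206 205 206 206 206 205]
 [ 90 151 175  96   0   4  24  44  95 173 173 212 177 213 210 208 207 206
  205 205 205 205 205 205 206 206 205 205 205 205 206 205 205 206]
 [ 81 119 170 148  56  57  97 172 182 213 210 208 208 208 206 206 205 205
  205 205 206 205 205 206 206 205 205 206 205 206 205 206 206 205]
 [ 80  94 154 175 102 175 181 213 210 207 205 206 206 205 206 205 205 205
  205 205 206 206 205 206 205 205 205 206 206 205 205 206 205 205]]
```

Request:
{"fn": "jog_arm", "kwargs": {
  "increments": [
    [0,1,0,0],
    [0,1,0,0],
    [0,1,0,0],
    [0,1,0,0],
    [0,1,0,0],
    [-1,1,0,0],
    [-1,1,0,0],
    [-1,1,0,0],
    [-1,1,0,0],
    [0,0,0,0]
  ]
}}

```text
time_s: 19.6
tcp_pos: [0.5752, 0.0806, 0.3327]
ee_rot: [[-0.996, 0.092, 0.002], [0.092, 0.996, 0.0], [-0.002, 0.0, -1.0]]
wrist_force: [0.1, -0.0, -0.6]
gripper_width: 0.569
gripper_force: 0.0
```

Request:
{"fn": "jog_arm", "kwargs": {
  "increments": [
    [0,0,0.5,0],
    [0,0,1,0],
    [0,0,1,0],
    [0,0,0.4,0],
    [0,0,0,0],
    [0,0,0,0]
  ]
}}

```text
time_s: 20.2
tcp_pos: [0.573, 0.0784, 0.2757]
ee_rot: [[-0.996, 0.094, 0.001], [0.094, 0.996, -0.0], [-0.001, 0.0, -1.0]]
wrist_force: [0.3, -0.4, 0.6]
gripper_width: 0.573
gripper_force: 0.0
```

Request:
{"fn": "jog_arm", "kwargs": {
  "increments": [
    [0,0,0,0],
    [0,0,0,0],
    [0,0,0,0],
    [0,0,0,0],
    [0,0,0,0],
    [0,0,0,0]
  ],
  "grip": 0
}}

```text
time_s: 20.8
tcp_pos: [0.5731, 0.0785, 0.2756]
ee_rot: [[-0.996, 0.093, 0.0], [0.093, 0.996, -0.0], [-0.0, -0.0, -1.0]]
wrist_force: [-0.5, -0.7, 3.2]
gripper_width: 0.316
gripper_force: 30.0
```

Run:
```python
from h import *
to(.5739,.0788,.11)
```

```text
t 20.8 grasp [0.5731 0.0784 0.1121] psi 174.64 units [-0.036  0.022  0.106] F [-0.5 -0.7  3.2] w 27.5
```

Request:
{"fn": "jog_arm", "kwargs": {
  "increments": [
    [0,0.05,0,0],
    [0,0,0,0],
    [0,0,0,0]
  ]
}}

```text
time_s: 21.1
tcp_pos: [0.5731, 0.0792, 0.2756]
ee_rot: [[-0.996, 0.094, 0.0], [0.094, 0.996, -0.001], [-0.0, -0.001, -1.0]]
wrist_force: [-0.8, -5.4, 4.9]
gripper_width: 0.321
gripper_force: 30.0
```

Run:
```python
from h import *
to(.5739,.0788,.11)
A=sum(eyes.capture("scene").astype(float) for _ in range(6))/6
np.save("A2.npy",A);A0=np.load("A.npy")
for a in(A0,A):
    p,_=wcen(a,(284,300,323,334),2);print(p,S("scene",p,.035))
```

```text
t 21.1 grasp [0.5732 0.079  0.1121] psi 174.63 units [-0.038 -0.009  0.106] F [-0.8 -5.4  4.9] w 27.9
[291.3630833  328.39864295] (134.33, 623.3)
[291.54822349 328.82380554] (135.16, 623.3)
```

Request:
{"fn": "jog_arm", "kwargs": {
  "increments": [
    [0,0,0,0],
    [0,0,0,0],
    [0,0,0,0],
    [0,0,-0.5,0],
    [0,0,-1,0],
    [0,0,-1,0],
    [0,0,-0.5,-0.8],
    [0,0,0,-0.8],
    [0,0,0,0]
  ],
  "grip": 45
}}

```text
time_s: 22.3
tcp_pos: [0.5731, 0.0798, 0.3362]
ee_rot: [[-0.999, -0.034, 0.002], [-0.034, 0.999, 0.001], [-0.002, 0.001, -1.0]]
wrist_force: [-1.3, 0.2, -1.1]
gripper_width: 0.515
gripper_force: 0.0
```

Run:
```python
from h import *
to(.4534,.0894,.0975)
A=eyes.capture("scene");cv2.imwrite("pics/sc5.png",A)
print([np.round(d["centre"],3) for d in eyes.spot_in("scene","lever_knob")],proj("scene",np.array([.4534,.0894,.103])),proj("scene",np.array([.4534,.0894,.0735])))
x=A[200:380,240:480].copy();cv2.imwrite("pics/m5.png",cv2.resize(x,None,fx=3,fy=3,interpolation=cv2.INTER_CUBIC))
```

```text
t 22.3 grasp [0.5733 0.08   0.1727] psi -178.04 units [5.982 0.673 3.75 ] F [-1.3  0.2 -1.1] w 44.8
[array([0.481, 0.09 , 0.077])] [391.35900028 260.30831991] [388.72525079 273.3796216 ]
```

View pics/m5.png

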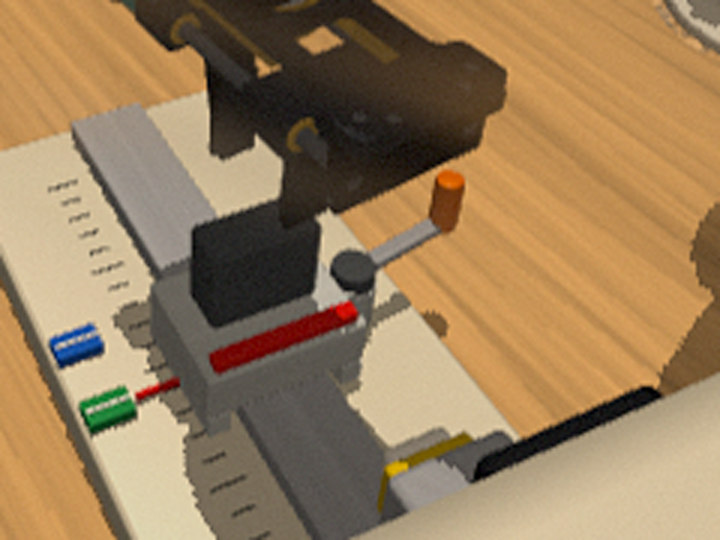

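The knob is at crop (450,200), within about 2 px of the prediction. The pointer sits level with the green clip's line.

Request:
{"fn": "jog_arm", "kwargs": {
  "increments": [
    [1,0.1,0,0],
    [1,0.1,0,0],
    [1,0.1,0,0],
    [1,0.1,0,0],
    [1,0.1,0,0],
    [0.6,0.1,0,0],
    [0.3,0.05,0,0],
    [0,0,0,0],
    [0,0,0,0]
  ]
}}

```text
time_s: 23.3
tcp_pos: [0.4553, 0.0888, 0.3353]
ee_rot: [[-0.999, -0.034, 0.001], [-0.034, 0.999, 0.0], [-0.001, 0.0, -1.0]]
wrist_force: [-0.6, -0.0, -0.7]
gripper_width: 0.52
gripper_force: 0.0
```

Request:
{"fn": "jog_arm", "kwargs": {
  "increments": [
    [0,0,0.7,0],
    [0,0,0.8,0],
    [0,0,0.8,0],
    [0,0,0.7,0],
    [0,0,0.5,0],
    [0,0,0.2,0],
    [0,0,0,0],
    [0,0,0,0]
  ]
}}

```text
time_s: 24.1
tcp_pos: [0.4551, 0.0887, 0.2616]
ee_rot: [[-0.999, -0.034, 0.001], [-0.034, 0.999, 0.0], [-0.001, 0.0, -1.0]]
wrist_force: [0.6, 0.7, 0.2]
gripper_width: 0.519
gripper_force: 0.0
```

Request:
{"fn": "jog_arm", "kwargs": {
  "increments": [
    [0,0,0,0],
    [0,0,0,0],
    [0,0,0,0],
    [0,0,0,0],
    [0,0,0,0],
    [0,0,0,0]
  ],
  "grip": 0
}}

```text
time_s: 24.7
tcp_pos: [0.4551, 0.0882, 0.2614]
ee_rot: [[-0.999, -0.035, 0.001], [-0.035, 0.999, -0.001], [-0.001, -0.001, -1.0]]
wrist_force: [3.1, -4.4, 0.6]
gripper_width: 0.174
gripper_force: 30.0
```

Run:
```python
from h import *
to(.4534,.0894,.0975)
```

```text
t 24.7 grasp [0.4552 0.088  0.0979] psi -178.0 units [0.089 0.072 0.022] F [ 3.1 -4.4  0.6] w 15.1
```

Request:
{"fn": "jog_arm", "kwargs": {
  "increments": [
    [0,0,0,0],
    [0,0,0,0],
    [-0.01,-0.125,0,-0.5],
    [-0.01,-0.125,0,-0.5],
    [-0.01,-0.125,0,-0.5],
    [-0.01,-0.125,0,-0.5],
    [-0.01,-0.125,0,-0.5],
    [-0.01,-0.125,0,-0.5],
    [-0.01,-0.125,0,-0.5],
    [-0.01,-0.125,0,-0.5]
  ],
  "grip": 20
}}

```text
time_s: 25.7
tcp_pos: [0.4593, 0.0696, 0.2611]
ee_rot: [[-0.937, -0.348, -0.001], [-0.348, 0.937, 0.001], [0.001, 0.001, -1.0]]
wrist_force: [-1.9, 2.4, 0.6]
gripper_width: 0.23
gripper_force: 1.5
```

Request:
{"fn": "jog_arm", "kwargs": {
  "increments": [
    [-0.01,-0.25,0,-1],
    [-0.01,-0.25,0,-1],
    [-0.01,-0.25,0,-1],
    [-0.01,-0.25,0,-1],
    [-0.01,-0.25,0,-1],
    [-0.01,-0.25,0,-1],
    [-0.01,-0.25,0,-1],
    [0,0,0,0]
  ]
}}

```text
time_s: 26.5
tcp_pos: [0.4803, 0.0415, 0.2611]
ee_rot: [[-0.611, -0.792, -0.0], [-0.792, 0.611, 0.0], [-0.0, 0.0, -1.0]]
wrist_force: [-0.4, 0.6, 0.3]
gripper_width: 0.23
gripper_force: 0.0
```

Run:
```python
from h import *
to(.4534,.0894,.0975)
p=sense()["tcp_pos"][:2]-np.array([.5164,.0912]);print(np.linalg.norm(p),np.degrees(np.arctan2(p[1],p[0])))
```

```text
t 26.5 grasp [0.4802 0.0415 0.0976] psi -127.65 units [-1.076  2.523  0.005] F [-0.4  0.6  0.3] w 20.0
0.061457535676504776 -126.0178366899394
```

Request:
{"fn": "jog_arm", "kwargs": {
  "increments": [
    [-0.01,-0.25,0,-1],
    [-0.01,-0.25,0,-1],
    [-0.01,-0.25,0,-1],
    [-0.01,-0.25,0,-1],
    [-0.01,-0.25,0,-1],
    [-0.01,-0.25,0,-1],
    [-0.01,-0.25,0,-1],
    [0,-0.05,0,-0.1],
    [0,0,0,0]
  ]
}}

```text
time_s: 27.4
tcp_pos: [0.5127, 0.0286, 0.2608]
ee_rot: [[-0.091, -0.996, -0.002], [-0.996, 0.091, -0.0], [0.0, 0.002, -1.0]]
wrist_force: [-3.2, 2.0, 1.2]
gripper_width: 0.232
gripper_force: 1.6
```

Request:
{"fn": "jog_arm", "kwargs": {
  "increments": [
    [0,-0.1,0,0],
    [0,0,0,0],
    [0,-0.1,0,0],
    [0,0,0,0]
  ]
}}

```text
time_s: 27.8
tcp_pos: [0.5163, 0.0279, 0.2607]
ee_rot: [[-0.09, -0.996, -0.004], [-0.996, 0.09, -0.001], [0.001, 0.004, -1.0]]
wrist_force: [-7.3, 1.1, 3.5]
gripper_width: 0.23
gripper_force: 3.3
```

Request:
{"fn": "jog_arm", "kwargs": {
  "increments": [
    [0,-0.1,0,0],
    [0,0,0,0],
    [0,-0.1,0,0],
    [0,0,0,0],
    [0,0,0,0]
  ]
}}

```text
time_s: 28.3
tcp_pos: [0.5179, 0.0276, 0.2602]
ee_rot: [[-0.091, -0.996, -0.012], [-0.996, 0.091, -0.001], [0.002, 0.012, -1.0]]
wrist_force: [-13.4, 4.9, 8.6]
gripper_width: 0.232
gripper_force: 7.4
```

Request:
{"fn": "jog_arm", "kwargs": {
  "increments": [
    [0,0.15,0,0],
    [0,0,0,0],
    [0,0,0,0],
    [0,0,0,0],
    [0,0,-0.5,0],
    [0,0,-1,0],
    [0,0,-1,0],
    [0,0,-1,0],
    [0,0,0,0]
  ],
  "grip": 35
}}

```text
time_s: 29.2
tcp_pos: [0.5195, 0.0284, 0.3349]
ee_rot: [[-0.088, -0.996, 0.008], [-0.996, 0.088, 0.002], [-0.003, -0.008, -1.0]]
wrist_force: [-0.4, 0.2, -0.1]
gripper_width: 0.402
gripper_force: 0.0
```

Request:
{"fn": "jog_arm", "kwargs": {
  "increments": [
    [1,0.5,0,0],
    [1,0.5,0,0],
    [1,0.5,0,0],
    [1,0.5,0,0],
    [1,0.5,0,0],
    [1,0.5,0,0],
    [1,0,0,0],
    [1,0,0,0],
    [1,0,0,0],
    [0,0,0,0]
  ]
}}

```text
time_s: 30.2
tcp_pos: [0.4415, -0.1477, 0.3304]
ee_rot: [[-0.092, -0.996, -0.002], [-0.996, 0.092, 0.0], [0.0, 0.002, -1.0]]
wrist_force: [0.5, 0.1, 0.1]
gripper_width: 0.398
gripper_force: 0.0
```

Run:
```python
from h import *
to(.4534,.0894,.0975)
B=sum(eyes.capture("top").astype(float) for _ in range(10))/10
A=sum(eyes.capture("scene").astype(float) for _ in range(6))/6
for n,a in(("before",np.load("A2.npy")),("now",A)): p,_=wcen(a,(284,300,323,334),2);print(n,p,S("scene",p,.035))
for n,b in(("before",np.load("B.npy")),("now",B)):
    p,_=wcen(b,(174,184,170,181),2);g,_=wcen(b,(172,186,156,173),1);print(n,p,S("top",p,.034),"green",S("top",g,.038))
a=A[200:380,240:440];b=B[140:260,150:270]
cv2.imwrite("pics/m6.png",np.hstack([cv2.resize(x.astype(np.uint8),(400,400),interpolation=cv2.INTER_CUBIC) for x in(a,b)]))
```

```text
t 30.2 grasp [ 0.4411 -0.1477  0.1669] psi -95.28 units [-11.863   0.473   3.468] F [0.5 0.1 0.1] w 34.6
before [291.54822349 328.82380554] (135.16, 623.3)
now [292.334959   330.28755591] (138.08, 623.4)
before [177.95759023 175.25375649] (133.99, 627.4) green (134.25, 649.8)
now [175.90180763 175.17674626] (138.77, 627.2) green (134.23, 649.8)
```

View pics/m6.png

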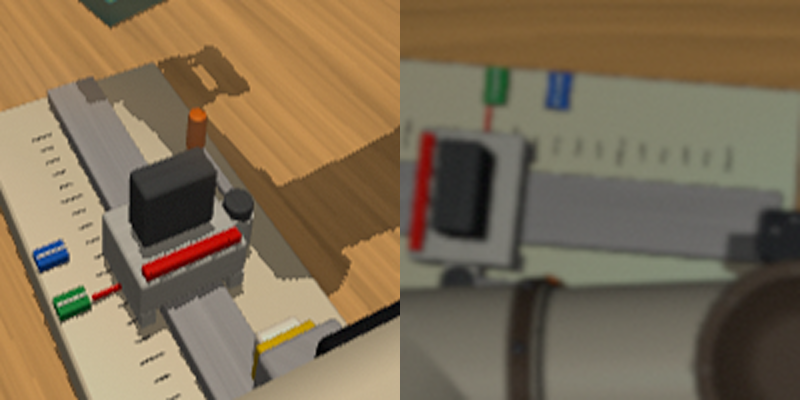

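The lever is back along the rail, but the top view shows the carriage crept about 4 mm past the line. It was probably nudged while I closed on the free lever. I'll redo the cycle without gripping the lever.

```bash
cat >> h.py <<'E'
def pair(top=True,n=4):
    A=sum(eyes.capture("scene").astype(float) for _ in range(n))/n
    p,_=wcen(A,(282,303,320,337),2);A2=A[320:337,282:303]
    w=np.clip(A2[...,2]-A2[...,:2].max(2)-30,0,None);ys,xs=np.mgrid[320:337,282:303];p=np.array([(w*xs).sum(),(w*ys).sum()])/w.sum()
    print("scene",np.round(p,2),S("scene",p,.035))
    if top:
        B=sum(eyes.capture("top").astype(float) for _ in range(n))/n
        p,_=wcen(B,(168,188,172,178),2);g,_=wcen(B,(172,186,156,170),1);print("top",np.round(p,2),S("top",p,.034),"green",S("top",g,.038))
E
python3 - <<'E'
from h import *
to(.5135,.029,.0975)
pair()
for a in(np.load("A.npy"),np.load("A2.npy")):
    A2=a[320:337,282:303];w=np.clip(A2[...,2]-A2[...,:2].max(2)-30,0,None);ys,xs=np.mgrid[320:337,282:303];p=np.array([(w*xs).sum(),(w*ys).sum()])/w.sum();print("old scene",p,S("scene",p,.035))
p,_=wcen(np.load("B.npy"),(168,188,172,178),2);print("old top",p,S("top",p,.034))
E
```

```text
t 31.0 grasp [ 0.4427 -0.1458  0.1677] psi -95.07 units [-9.018 -2.755  3.508] F [0.2 0.4 0.1] w 34.9
scene [292.59 330.82] (139.11, 623.4)
top [175.93 174.63] (138.83, 628.5) green (134.26, 650.9)
old scene [291.38036942 328.44895001] (134.43, 623.3)
old scene [291.67899708 328.95161532] (135.45, 623.3)
old top [178.01542072 174.66510225] (134.0, 628.8)
```

Request:
{"fn": "jog_arm", "kwargs": {
  "increments": [
    [-1,-0.3,0,0],
    [-1,-0.3,0,0],
    [-1,-0.3,0,0],
    [-1,-0.3,0,0],
    [-1,-0.3,0,0],
    [-1,-0.3,0,0],
    [-1,-0.3,0,0],
    [-1,-0.3,0,0],
    [-1,-0.35,0,0],
    [0,0,0,0]
  ]
}}

```text
time_s: 32.4
tcp_pos: [0.5144, 0.0303, 0.3311]
ee_rot: [[-0.086, -0.996, 0.001], [-0.996, 0.086, 0.0], [-0.0, -0.001, -1.0]]
wrist_force: [-0.3, 0.2, -0.5]
gripper_width: 0.403
gripper_force: 0.0
```

Request:
{"fn": "jog_arm", "kwargs": {
  "increments": [
    [0,0,0.7,0],
    [0,0,0.8,0],
    [0,0,0.8,0],
    [0,0,0.7,0],
    [0,0,0.4,0],
    [0,0,0,0]
  ]
}}

```text
time_s: 33.0
tcp_pos: [0.5129, 0.0281, 0.2621]
ee_rot: [[-0.089, -0.996, -0.003], [-0.996, 0.089, -0.001], [0.001, 0.003, -1.0]]
wrist_force: [-0.7, -0.6, 0.3]
gripper_width: 0.404
gripper_force: 0.0
```

Request:
{"fn": "jog_arm", "kwargs": {
  "increments": [
    [0,0,0,0],
    [0,0,0,0],
    [0,0,0,0]
  ],
  "grip": 20
}}

```text
time_s: 33.3
tcp_pos: [0.5135, 0.0286, 0.2639]
ee_rot: [[-0.088, -0.996, 0.001], [-0.996, 0.088, 0.0], [-0.001, -0.001, -1.0]]
wrist_force: [-0.0, 0.3, 0.2]
gripper_width: 0.258
gripper_force: 0.0
```

Run:
```python
from h import *
to(.5135,.029,.0975)
```

```text
t 33.3 grasp [0.5138 0.0287 0.1004] psi -95.07 units [-0.015  0.015  0.144] F [-0.   0.3  0.2] w 22.5
```

Request:
{"fn": "jog_arm", "kwargs": {
  "increments": [
    [-0.01,0.262,0,1],
    [-0.01,0.262,0,1],
    [-0.01,0.262,0,1],
    [-0.01,0.262,0,1],
    [-0.01,0.262,0,1],
    [-0.01,0.262,0,1],
    [-0.01,0.262,0,1],
    [-0.01,0.262,0,1],
    [-0.01,0.262,0,1],
    [-0.01,0.262,0,1]
  ]
}}

```text
time_s: 34.3
tcp_pos: [0.4686, 0.0525, 0.2639]
ee_rot: [[-0.778, -0.628, 0.003], [-0.628, 0.778, 0.0], [-0.002, -0.001, -1.0]]
wrist_force: [2.5, -2.9, -0.1]
gripper_width: 0.231
gripper_force: 1.5
```

Request:
{"fn": "jog_arm", "kwargs": {
  "increments": [
    [-0.01,0.262,0,1],
    [-0.01,0.262,0,1],
    [-0.01,0.262,0,1],
    [-0.01,0.262,0,1],
    [-0.01,0.262,0,1],
    [-0.01,0.262,0,1],
    [0,0.262,0,1],
    [0,0.13,0,0],
    [0,0,0,0]
  ]
}}

```text
time_s: 35.2
tcp_pos: [0.4536, 0.0885, 0.2636]
ee_rot: [[-0.992, -0.124, 0.001], [-0.124, 0.992, 0.0], [-0.001, 0.0, -1.0]]
wrist_force: [-0.2, 0.6, 1.0]
gripper_width: 0.227
gripper_force: 0.1
```

Run:
```python
from h import *
to(.4534,.0894,.0975);pair(False,2)
```

```text
t 35.2 grasp [0.4537 0.0886 0.1001] psi -172.88 units [0.01  0.044 0.129] F [-0.2  0.6  1. ] w 19.7
scene [292.6  330.81] (139.11, 623.4)
```

Request:
{"fn": "jog_arm", "kwargs": {
  "increments": [
    [0,0.07,0,0.2],
    [0,0.07,0,0.2],
    [0,0,0,0],
    [0,-0.07,0,0],
    [0,0,-0.5,0],
    [0,0,-1,0],
    [0,0,-1,0.5],
    [0,0,-0.8,1],
    [0,0,0,0.6],
    [0,0,0,0]
  ]
}}

```text
time_s: 36.3
tcp_pos: [0.4532, 0.0899, 0.3303]
ee_rot: [[-0.997, 0.078, 0.002], [0.078, 0.997, 0.002], [-0.002, 0.002, -1.0]]
wrist_force: [-0.2, 0.3, -0.7]
gripper_width: 0.228
gripper_force: 0.0
```

Run:
```python
from h import *
to(.5738,.0827,.111);pair(False,2)
```

```text
t 36.3 grasp [0.4535 0.0902 0.1668] psi 175.55 units [-6.024  0.09   2.8  ] F [-0.2  0.3 -0.7] w 19.9
scene [292.71 331.18] (139.79, 623.5)
```

Request:
{"fn": "jog_arm", "kwargs": {
  "increments": [
    [-1,0,0,0.2],
    [-1,0,0,0],
    [-1,0,0,0],
    [-1,0,0,0],
    [-1,0,0,0],
    [-0.7,0,0,0],
    [-0.3,0,0,0],
    [0,0,0,0],
    [0,0,0,0]
  ],
  "grip": 55
}}

```text
time_s: 37.3
tcp_pos: [0.5722, 0.0788, 0.3288]
ee_rot: [[-0.996, 0.093, -0.001], [0.093, 0.996, -0.0], [0.001, -0.0, -1.0]]
wrist_force: [-0.5, 0.2, 0.3]
gripper_width: 0.629
gripper_force: 0.0
```

Run:
```python
from h import *
to(.5738,.0834,.111)
```

```text
t 37.3 grasp [0.572  0.0787 0.1653] psi 174.64 units [-0.072  0.243  2.715] F [-0.5  0.2  0.3] w 54.7
```

Request:
{"fn": "jog_arm", "kwargs": {
  "increments": [
    [0,0.1,0.6,0],
    [0,0.1,0.7,0],
    [0,0,0.7,0],
    [0,0,0.5,0],
    [0,0,0.2,0],
    [0,0,0,0]
  ]
}}

```text
time_s: 37.9
tcp_pos: [0.5729, 0.0828, 0.2745]
ee_rot: [[-0.996, 0.093, -0.001], [0.093, 0.996, -0.001], [0.001, -0.001, -1.0]]
wrist_force: [-0.0, 0.9, 0.3]
gripper_width: 0.632
gripper_force: 0.0
```

Request:
{"fn": "jog_arm", "kwargs": {
  "increments": [
    [0,0,0,0],
    [0,0,0,0],
    [0,0,0,0],
    [0,0,0,0],
    [0,0,0,0],
    [0,-0.1,0,0],
    [0,-0.1,0,0],
    [0,0,0,0],
    [0,0,0,0]
  ],
  "grip": 0
}}

```text
time_s: 38.8
tcp_pos: [0.5729, 0.0794, 0.2755]
ee_rot: [[-0.996, 0.093, 0.001], [0.093, 0.996, 0.001], [-0.001, 0.001, -1.0]]
wrist_force: [-2.1, 4.2, 1.0]
gripper_width: 0.323
gripper_force: 30.0
```

Run:
```python
from h import *
to(.5738,.0834,.111);pair(False,2)
```

```text
t 38.8 grasp [0.573  0.0796 0.112 ] psi 174.64 units [-0.021  0.192  0.05 ] F [-2.1  4.2  1. ] w 28.1
scene [291.92 329.25] (136.11, 623.1)
```

Request:
{"fn": "jog_arm", "kwargs": {
  "increments": [
    [0,-0.045,0,0],
    [0,0,0,0],
    [0,0,0,0]
  ]
}}

```text
time_s: 39.2
tcp_pos: [0.5728, 0.0785, 0.2755]
ee_rot: [[-0.996, 0.093, 0.001], [0.093, 0.996, 0.001], [-0.001, 0.001, -1.0]]
wrist_force: [-1.3, 3.6, 2.4]
gripper_width: 0.318
gripper_force: 30.0
```

Request:
{"fn": "jog_arm", "kwargs": {
  "increments": [
    [0,0,0,0],
    [0,0,0,0],
    [0,0,0,0],
    [0,0,-0.5,0],
    [0,0,-1,0],
    [0,0,-1,0],
    [0,0,-0.4,-0.8],
    [0,0,0,-0.8],
    [0,0,0,0]
  ],
  "grip": 45
}}

```text
time_s: 40.1
tcp_pos: [0.5727, 0.0777, 0.3343]
ee_rot: [[-0.999, -0.034, 0.001], [-0.034, 0.999, 0.0], [-0.001, 0.0, -1.0]]
wrist_force: [-0.1, 0.1, -0.7]
gripper_width: 0.516
gripper_force: 0.0
```

Run:
```python
from h import *
to(.4530,.0866,.099);pair(False,3)
```

```text
t 40.1 grasp [0.5729 0.0777 0.1708] psi -178.06 units [5.982 0.645 3.58 ] F [-0.1  0.1 -0.7] w 44.9
scene [291.01 329.11] (135.3, 624.3)
```

Request:
{"fn": "jog_arm", "kwargs": {
  "increments": [
    [1,0.1,0,0],
    [1,0.1,0,0],
    [1,0.1,0,0],
    [1,0.1,0,0],
    [1,0.1,0,0],
    [0.6,0.08,0,0],
    [0.35,0,0,0],
    [0,0,0,0],
    [0,0,0,0]
  ],
  "grip": 32
}}

```text
time_s: 41.15
tcp_pos: [0.4539, 0.0856, 0.3333]
ee_rot: [[-0.999, -0.034, 0.001], [-0.034, 0.999, 0.0], [-0.001, 0.0, -1.0]]
wrist_force: [-0.6, 0.5, 0.4]
gripper_width: 0.368
gripper_force: 0.0
```

Request:
{"fn": "jog_arm", "kwargs": {
  "increments": [
    [0,0,0.7,0],
    [0,0,0.8,0],
    [0,0,0.8,0],
    [0,0,0.7,0],
    [0,0,0.4,0],
    [0,0,0.1,0],
    [0,0,0,0]
  ]
}}

```text
time_s: 41.85
tcp_pos: [0.4538, 0.0855, 0.2631]
ee_rot: [[-0.999, -0.034, -0.0], [-0.034, 0.999, -0.0], [0.0, -0.0, -1.0]]
wrist_force: [-0.7, 0.7, -0.6]
gripper_width: 0.372
gripper_force: 0.0
```

Run:
```python
from h import *
to(.4530,.0855,.099);pair(False,2)
```

```text
t 41.85 grasp [0.4538 0.0855 0.0996] psi -178.04 units [0.04  0.003 0.03 ] F [-0.7  0.7 -0.6] w 32.3
scene [291.65 328.79] (135.17, 623.2)
```

Request:
{"fn": "jog_arm", "kwargs": {
  "increments": [
    [0,-0.1,0,0],
    [0,-0.1,0,0],
    [0,-0.1,0,0],
    [0,-0.08,0,0],
    [-0.02,-0.13,0,-0.5],
    [-0.02,-0.13,0,-0.5],
    [-0.02,-0.13,0,-0.5],
    [-0.02,-0.13,0,-0.5],
    [0,0,0,0]
  ]
}}

```text
time_s: 42.85
tcp_pos: [0.4562, 0.0676, 0.2633]
ee_rot: [[-0.981, -0.193, 0.0], [-0.193, 0.981, 0.001], [-0.0, 0.0, -1.0]]
wrist_force: [-0.5, 1.6, 0.6]
gripper_width: 0.365
gripper_force: 0.8
```

Run:
```python
from h import *
to(.4530,.0855,.099);pair(False,2)
```

```text
t 42.85 grasp [0.4562 0.0677 0.0998] psi -168.9 units [-0.013  0.904  0.039] F [-0.5  1.6  0.6] w 31.7
scene [291.63 328.8 ] (135.17, 623.2)
```

Request:
{"fn": "jog_arm", "kwargs": {
  "increments": [
    [-0.04,-0.26,0,-1],
    [-0.04,-0.26,0,-1],
    [-0.04,-0.26,0,-1],
    [-0.04,-0.26,0,-1],
    [-0.04,-0.26,0,-1],
    [-0.04,-0.26,0,-1],
    [-0.04,-0.26,0,-1],
    [-0.04,-0.26,0,-1],
    [0,0,0,0]
  ]
}}

```text
time_s: 43.85
tcp_pos: [0.4808, 0.034, 0.2632]
ee_rot: [[-0.672, -0.74, 0.0], [-0.74, 0.672, -0.0], [0.0, -0.0, -1.0]]
wrist_force: [0.2, -0.5, -0.8]
gripper_width: 0.369
gripper_force: 0.0
```

Request:
{"fn": "jog_arm", "kwargs": {
  "increments": [
    [-0.04,-0.26,0,-1],
    [-0.04,-0.26,0,-1],
    [-0.04,-0.26,0,-1],
    [-0.04,-0.26,0,-1],
    [-0.04,-0.26,0,-1],
    [-0.04,-0.26,0,-1],
    [-0.04,-0.26,0,-1],
    [-0.04,-0.26,0,-1],
    [0,0,0,0]
  ]
}}

```text
time_s: 44.75
tcp_pos: [0.5194, 0.0216, 0.2627]
ee_rot: [[-0.099, -0.995, -0.003], [-0.995, 0.099, -0.001], [0.001, 0.003, -1.0]]
wrist_force: [-1.6, 1.7, 0.7]
gripper_width: 0.37
gripper_force: 0.9
```

Request:
{"fn": "jog_arm", "kwargs": {
  "increments": [
    [0,-0.1,0,0],
    [0,0,0,0],
    [0,-0.1,0,0],
    [0,0,0,0],
    [0,-0.1,0,0],
    [0,0,0,0]
  ]
}}

```text
time_s: 45.35
tcp_pos: [0.523, 0.0209, 0.2623]
ee_rot: [[-0.099, -0.995, -0.01], [-0.995, 0.099, -0.001], [0.002, 0.01, -1.0]]
wrist_force: [-10.9, 3.8, 6.9]
gripper_width: 0.369
gripper_force: 6.1
```

Run:
```python
from h import *
to(.5130,.026,.099);pair(False,2)
```

```text
t 45.35 grasp [0.5213 0.0207 0.0988] psi -95.7 units [-0.221  0.437 -0.007] F [-10.9   3.8   6.9] w 32.1
scene [291.66 328.77] (135.14, 623.1)
```

Request:
{"fn": "jog_arm", "kwargs": {
  "increments": [
    [0,-0.1,0,0],
    [0,-0.1,0,0],
    [0,0,0,0],
    [0,0,0,0]
  ]
}}

```text
time_s: 45.85
tcp_pos: [0.5246, 0.0205, 0.2617]
ee_rot: [[-0.1, -0.995, -0.018], [-0.995, 0.1, -0.002], [0.004, 0.018, -1.0]]
wrist_force: [-18.9, 7.1, 11.5]
gripper_width: 0.372
gripper_force: 9.9
```

Request:
{"fn": "jog_arm", "kwargs": {
  "increments": [
    [0,0.2,0,0],
    [0,0.35,0,0],
    [0,0,0,0],
    [0,0,-0.5,0],
    [0,0,-1,0],
    [0,0,-1,0],
    [0,0,-1,0],
    [0,0,0,0]
  ]
}}

```text
time_s: 46.65
tcp_pos: [0.5206, 0.022, 0.3372]
ee_rot: [[-0.096, -0.995, 0.009], [-0.995, 0.096, 0.002], [-0.003, -0.009, -1.0]]
wrist_force: [1.0, -0.4, -0.1]
gripper_width: 0.368
gripper_force: 0.0
```

Request:
{"fn": "jog_arm", "kwargs": {
  "increments": [
    [1,0.5,0,0],
    [1,0.5,0,0],
    [1,0.5,0,0],
    [1,0.5,0,0],
    [1,0.5,0,0],
    [1,0.5,0,0],
    [1,0,0,0],
    [1,0,0,0],
    [1,0,0,0],
    [0,0,0,0]
  ]
}}

```text
time_s: 47.65
tcp_pos: [0.4409, -0.1535, 0.3325]
ee_rot: [[-0.1, -0.995, -0.001], [-0.995, 0.1, -0.0], [0.0, 0.001, -1.0]]
wrist_force: [0.2, 0.5, 0.0]
gripper_width: 0.366
gripper_force: 0.0
```

Run:
```python
from h import *
to(.5130,.026,.099);pair(True,8)
B=eyes.capture("top");A=eyes.capture("scene")
a=A[200:380,240:440];b=B[140:200,150:210]
cv2.imwrite("pics/m7.png",np.hstack([cv2.resize(x,(400,400),interpolation=cv2.INTER_CUBIC) for x in(a,b)]))
```

```text
t 47.65 grasp [ 0.4407 -0.1535  0.169 ] psi -95.74 units [-9.291 -2.703  3.494] F [0.2 0.5 0. ] w 31.9
scene [291.67 328.75] (135.11, 623.1)
top [177.76 174.77] (134.58, 628.5) green (134.27, 650.9)
```

View pics/m7.png

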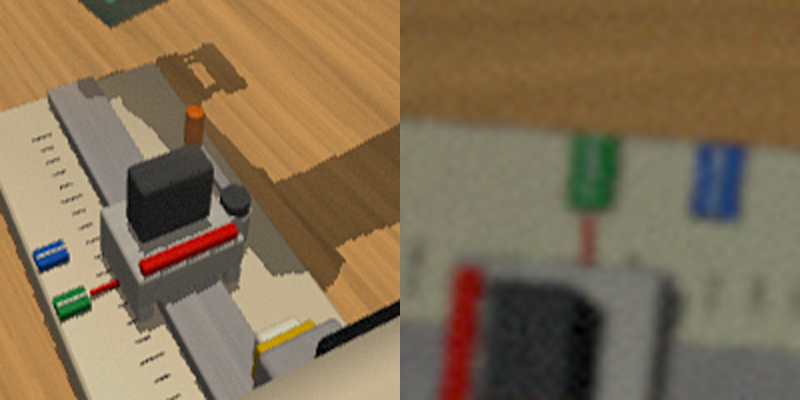

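The pointer reads 134.6 mm against about 134.6 mm for the line. The lever is back at its stop along the rail, and the gripper is touching nothing.

```bash
python3 -c "
from station import r
print(r.finish_job())"
```

```text
the job is handed in; nothing more can be done
None
```

I handed the job in at about 49 s of the 72 s limit: the carriage is clamped with its red pointer on the green clip's white line to within about 1 mm as measured, after a second unclamp, slide and clamp to undo a 4 mm creep on the first try.

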